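# Arm the tracker tags and log the shipment

## Task

Arm the tracker tags on the three relief cartons in loading order: with a fingertip, gently press in the red cap, then the yellow, then the blue, so that each stays down; then press the green button on the grey dispatch box briefly to log the shipment and let it spring back. Only press: do not pick up, tip or push the tags away, and leave the foil packs, cup, tape and marker where they are.

Things in the scene. Friction and masses are not known exactly. Their poses are not given: they have to be found in the camera images.
- red_top (a point): centre of the top face of the red cap of the tracker tag with the red cap; moves down with the cap. The cap is an upright cylinder 32 mm in diameter; its top is 36 mm above the tag's underside when out and 26 mm when pressed in (still 4 mm proud of the housing). z up.
- cap_red (a joint): how far the red cap is pressed in, m: 0 is out, 0.010 is the bottom stop. It moves straight down against about 4 N, has no spring and stays where it is left; the tag counts as armed from 0.006.
- tag_red: the tag itself: loose white disc housing on a black rubber foot, 58 mm in diameter, 22 mm high without the cap, about 0.25 kg, standing on the top of a carton towards the carton's end nearer the robot. Origin at the centre of its underside, z up.
- yellow_top (a point): centre of the top face of the yellow cap of the tracker tag with the yellow cap; moves down with the cap. The cap is an upright cylinder 32 mm in diameter; its top is 36 mm above the tag's underside when out and 26 mm when pressed in (still 4 mm proud of the housing). z up.
- cap_yellow (a joint): how far the yellow cap is pressed in, m: 0 is out, 0.010 is the bottom stop. It moves straight down against about 4 N, has no spring and stays where it is left; the tag counts as armed from 0.006.
- tag_yellow: the tag itself: loose white disc housing on a black rubber foot, 58 mm in diameter, 22 mm high without the cap, about 0.25 kg, standing on the top of a carton towards the carton's end nearer the robot. Origin at the centre of its underside, z up.
- blue_top (a point): centre of the top face of the blue cap of the tracker tag with the blue cap; moves down with the cap. The cap is an upright cylinder 32 mm in diameter; its top is 36 mm above the tag's underside when out and 26 mm when pressed in (still 4 mm proud of the housing). z up.
- cap_blue (a joint): how far the blue cap is pressed in, m: 0 is out, 0.010 is the bottom stop. It moves straight down against about 4 N, has no spring and stays where it is left; the tag counts as armed from 0.006.
- tag_blue: the tag itself: loose white disc housing on a black rubber foot, 58 mm in diameter, 22 mm high without the cap, about 0.25 kg, standing on the top of a carton towards the carton's end nearer the robot. Origin at the centre of its underside, z up.
- green_top (a point): centre of the top face of the green round button, 36 mm in diameter, moving straight down as it is pressed; the button stands in a low black collar on a fixed grey box (80 x 90 mm, 50 mm high) on the bench nearest the robot.
- carton_red: fixed brown carton under the red-capped tag, 200 mm (its x) x 140 mm (its y), 80 mm high. Origin at the centre of its underside, z up.
- pack_red: loose foil-wrapped ration pack, 58 x 100 mm (its x, y), 36 mm high, 0.3 kg, lying on the same carton towards its end away from the robot, 25 mm or more from the tag. Origin at the centre of its underside. To be left alone.
- carton_yellow: fixed brown carton under the yellow-capped tag, 200 mm (its x) x 140 mm (its y), 100 mm high. Origin at the centre of its underside, z up.
- pack_yellow: loose foil-wrapped ration pack, 58 x 100 mm (its x, y), 36 mm high, 0.3 kg, lying on the same carton towards its end away from the robot, 25 mm or more from the tag. Origin at the centre of its underside. To be left alone.
- carton_blue: fixed brown carton under the blue-capped tag, 200 mm (its x) x 140 mm (its y), 120 mm high. Origin at the centre of its underside, z up.
- pack_blue: loose foil-wrapped ration pack, 58 x 100 mm (its x, y), 36 mm high, 0.3 kg, lying on the same carton towards its end away from the robot, 25 mm or more from the tag. Origin at the centre of its underside. To be left alone.
- cup: loose white paper cup, 72 mm in diameter, 90 mm high, on the bench. Origin at its underside. To be left alone.
- tape_roll: loose roll of brown tape lying flat, 100 mm in diameter, 45 mm high. Origin at the centre of its underside. To be left alone.
- marker: loose black and red marker, 125 mm long, 20 mm thick, lying on the bench beyond the cartons. Origin at its underside. To be left alone.
- green: the moving green button itself, 36 mm in diameter; z up. Pressed, it moves straight down, 8 mm at most; about 5 N takes it fully down and it springs back. It registers 4 mm down, held there for a tenth of a second.

How it is judged:
On the way, in this order (a step that is already met when the one before it is completed fails the run):
1. the red cap is pressed in (value of joint cap_red above 0.006 m), for 0.1 s.
2. the yellow cap is pressed in (value of joint cap_yellow above 0.006 m), for 0.1 s.
3. the blue cap is pressed in (value of joint cap_blue above 0.006 m), for 0.1 s.
4. the green button on the dispatch box is pressed (value of joint green above 0.004 m), for 0.1 s.
At the end, for the whole second after the job is handed in: All three caps pressed in at least 6 mm of their 10, the green button up again (less than 2 mm down), the tags upright within 0.1 rad, at rest and within 20 mm of where they stood, and every foil pack, the cup, the tape roll and the marker within 20 mm of where it was (value of joint each of cap_red, cap_yellow, cap_blue above 0.006 m and value of joint green below 0.002 m and angle between each of tag_red, tag_yellow, tag_blue's own z axis and vertical below 0.1 rad and distance of each of tag_red, tag_yellow, tag_blue, pack_red, pack_yellow, pack_blue, cup, tape_roll, marker from where it was at the start of the episode below 0.02 m and linear speed of each of tag_red, tag_yellow, tag_blue below 0.01 m/s); the robot touches nothing.
It fails at once if a cap or the green button is pressed before its turn (red, yellow, blue, green) ((value of joint cap_yellow above 0.004 m and value of joint cap_red below 0.005 m) or (value of joint cap_blue above 0.004 m and value of joint cap_yellow below 0.005 m) or (value of joint green above 0.003 m and value of joint cap_blue below 0.005 m)).
It fails at once if a tag is lifted (over 8 mm off its carton), tipped (over 0.35 rad) or shifted more than 20 mm (distance of any of tag_red, tag_yellow, tag_blue from where it was at the start of the episode above 0.02 m or z of tag_red in the frame of carton_red above 0.088 m or z of tag_yellow in the frame of carton_yellow above 0.108 m or z of tag_blue in the frame of carton_blue above 0.128 m or angle between any of tag_red, tag_yellow, tag_blue's own z axis and vertical above 0.35 rad).
It fails at once if a tag or the dispatch box's button is pressed hard (over 30 N) (contact force between the arm and tag_red above 30 N or contact force between the arm and tag_yellow above 30 N or contact force between the arm and tag_blue above 30 N or contact force between the arm and green above 30 N).
It fails at once if a ration pack, the cup, the tape roll or the marker is moved more than 20 mm (distance of any of pack_red, pack_yellow, pack_blue, cup, tape_roll, marker from where it was at the start of the episode above 0.02 m).
It also fails if it takes over 67 s, if anything falls off the work surface, if the arm or the gripper's body presses on something with over 40 N, if the wrist force passes 120 N, or if a joint passes its speed limit or range.

## Robot

A 7-joint arm with a two-finger parallel gripper is mounted at the origin on the work surface. World frame = base frame: x ahead of the robot, y to its left, z up, the work surface at z = 0. Lengths are in m, angles in rad, forces in N, time in s.
With the tool pointing down it reaches from about 0.4 to 0.85 m from the base axis. Payload 4.4 kg.
Tool frame: the origin (TCP) lies midway between the tips of the shut fingers; the grasp point (between the pads) lies grasp_offset behind it (grasp_offset is the distance from the TCP to the grasp point, in m); x points along the fingers, y is the direction in which the jaws open and shut, and the axes are right-handed (so a half turn about x gives the same grasp; the last joint's range is limited). The gripper opens to 94 mm and grips with 3 to 60 N. Pads are 16 mm wide; open, the fingers measure 119 mm over their backs; the gripper's body (75 mm by 177 mm) begins 78 mm behind the grasp point.
Start: joints at [1.084, 0.628, 0.038, 1.517, -0.027, 0.996, -0.02], TCP at [0.266, -0.593, 0.205] pointing down, gripper open.
Joint ranges: [-3.06, 3.06], [-0.37, 2.12], [-1.25, 1.32], [0.18, 2.47], [-1.1, 4.24], [0.23, 1.98], [-2.94, 2.94]. Speed limits (rad/s): [2.57, 2.57, 3.14, 3.14, 3.14, 3.14, 3.14].

## Interface

Orientations are given as a unit quaternion [x, y, z, w].
In Python, from bench import * gives the robot as it stands. Calls block until the motion is done:
- move_ptp(position, orientation): joint-space move of the TCP to a pose.
- servo_line(position, v=0.15, frame=None): straight line of the TCP; frame=None keeps the orientation; v is the mean speed in m/s.
- set_joints(angles): joint-space move.
- gripper_open() and grasp(grasp_force=None): open the fingers fully, or close them until they stop; grasp_force is the grip in N (None keeps the last).
- wait(seconds).
- solve_ik(position, orientation): joint angles nearest the present ones, or None.
- read_camera(name): name is "scene" or "top" or "wrist"; returns a dict with "pixels" (480x640x3 uint8, red, green, blue), "range_z" (480x640 float32, m along the optical axis (not along the pixel's ray), 0 where there is no reading), "camera_matrix" (3x3 intrinsics, pixels), "R" (3x3) and "t" (3): a world point X has camera coordinates R X + t. Camera axes: x right, y down, z forward; pixel columns grow to the right and rows downward; lengths in m; the calibration is good to about 2 mm. A picture is of the moment at which its call begins.
A pose or a line that the arm cannot do raises IKError and nothing moves.
- sign_off(): hands the job in, once; it reports no verdict.
Trained networks look in a picture, given as the dict that the camera call returned (one of the last four; its "shot" number tells which), for a name from the list of things; names that differ only in an ending like _2 or _b are one class to them, and where a whole thing is asked for, a point or a joint stands for the part that bears it (a point fixed in the world has none). Each returns a list of dicts, best first, with "score" (0 to 1); they miss things now and then, are a little off and sometimes report something else, mostly with a low value. They report only what shows in the picture. A call takes as long as a camera call.
- cut_out(picture, label): "pixels" (480x640 bool, what is visible of it) and "bbox" ([left, top, right, bottom] in pixels, round what is visible of it).
Readings, each from a call of its own:
- current_time(): time.
- current_joint_positions(): joint angles.
- current_joint_velocities(): joint speeds.
- current_effort(): joint torques, N m.
- current_tool_pos(): TCP position.
- current_orientation(): TCP orientation.
- current_ft_force(): force on the tool from outside, world axes, zero at the start.
- current_torque(): the same for the moment, N m.
- current_gripper_width(): finger opening in m.
Only numpy, scipy, OpenCV 4.12 (cv2) and the standard library are available. Lean on these libraries where they do the work, as an engineer would, in place of code of your own. Each camera call takes 0.05 s, during which the arm holds its last target.

## Working session

There is one attempt and no reset: what is moved stays moved. The work goes in short steps, each a Python script; the robot and the scene stay as the last script left them, time stands still between calls to the robot, and variables do not carry over. Pictures are saved under pics/ and viewed, and the job is handed in when it is done.

```bash
mkdir -p pics; ls; cat > h.py <<'E'
from bench import *
import numpy as np, cv2
def save(p,n): cv2.imwrite('pics/'+n+'.png',cv2.cvtColor(p['pixels'],cv2.COLOR_RGB2BGR))
def pts(p,mask):
    v,u=np.nonzero(mask&(p['range_z']>0)); z=p['range_z'][v,u]
    K=p['camera_matrix']; c=np.stack([(u-K[0,2])/K[0,0]*z,(v-K[1,2])/K[1,1]*z,z],1)
    return (c-p['t'])@p['R']
E
python3 - <<'E'
from h import *
print(current_time(),current_tool_pos(),current_orientation(),current_gripper_width())
for n in ['scene','top']:
    p=read_camera(n); save(p,n)
    for l in ['red_top','yellow_top','blue_top','green_top','cap_red','tag_red','cup','tape_roll','pack_red']:
        for d in cut_out(p,l)[:3]:
            P=pts(p,d['pixels']); 
            if len(P): print(n,l,round(d['score'],2),d['bbox'],len(P),np.median(P,0).round(3),P.min(0).round(3),P.max(0).round(3))
E
```

```text
pics
0.0 [ 0.26524853 -0.59270856  0.20458476] [-0.69136915 -0.1482896   0.69166576 -0.14702849] 0.09406796413214386
scene red_top 0.5 [444.7, 184.5, 461.8, 202.6] 238 [0.477 0.276 0.116] [0.349 0.262 0.   ] [0.49  0.352 0.121]
scene yellow_top 0.49 [119.9, 247.4, 137.7, 263.2] 246 [ 0.485 -0.329  0.137] [ 0.464 -0.344  0.124] [ 0.497 -0.315  0.14 ]
scene blue_top 0.78 [355.6, 255.5, 369.0, 276.1] 294 [0.632 0.041 0.157] [0.613 0.027 0.143] [0.644 0.056 0.161]
scene blue_top 0.63 [326.9, 297.5, 397.2, 349.4] 2753 [0.736 0.008 0.157] [ 0.672 -0.041  0.119] [0.758 0.073 0.163]
scene green_top 0.56 [311.0, 209.6, 330.2, 232.0] 263 [0.451 0.016 0.075] [ 0.428 -0.001  0.061] [0.466 0.036 0.08 ]
scene cap_red 0.76 [443.7, 183.5, 462.4, 201.6] 231 [0.478 0.275 0.116] [0.458 0.262 0.102] [0.49  0.292 0.121]
scene cap_red 0.56 [119.3, 242.1, 138.5, 264.4] 308 [ 0.483 -0.33   0.136] [ 0.333 -0.363 -0.001] [ 0.497 -0.315  0.14 ]
scene tag_red 0.86 [432.9, 184.7, 467.0, 214.3] 685 [0.485 0.272 0.104] [0.447 0.25  0.08 ] [0.504 0.315 0.121]
scene tag_red 0.45 [448.1, 180.9, 466.3, 198.3] 227 [0.4
[... 1531 characters left out ...]
38] [0.642 0.058 0.159]
top cap_red 0.67 [191.6, 277.2, 206.9, 291.3] 179 [0.472 0.279 0.115] [0.457 0.264 0.099] [0.486 0.295 0.121]
top tag_red 0.93 [189.0, 270.6, 213.8, 293.1] 530 [0.471 0.275 0.103] [0.445 0.252 0.078] [0.503 0.305 0.121]
top tag_red 0.34 [297.0, 152.0, 346.4, 180.8] 1355 [0.72  0.01  0.155] [ 0.694 -0.041  0.116] [0.771 0.063 0.161]
top cup 0.96 [232.8, 156.4, 260.2, 194.6] 925 [0.748 0.189 0.05 ] [ 0.699  0.151 -0.004] [0.777 0.238 0.094]
top tape_roll 0.67 [384.2, 152.5, 422.9, 197.9] 1022 [ 0.739 -0.196  0.041] [ 0.693 -0.246 -0.008] [ 0.812 -0.144  0.051]
top pack_red 0.59 [181.4, 217.3, 229.3, 254.1] 1237 [0.575 0.265 0.115] [0.537 0.212 0.077] [0.614 0.331 0.122]
```

View pics/scene.png

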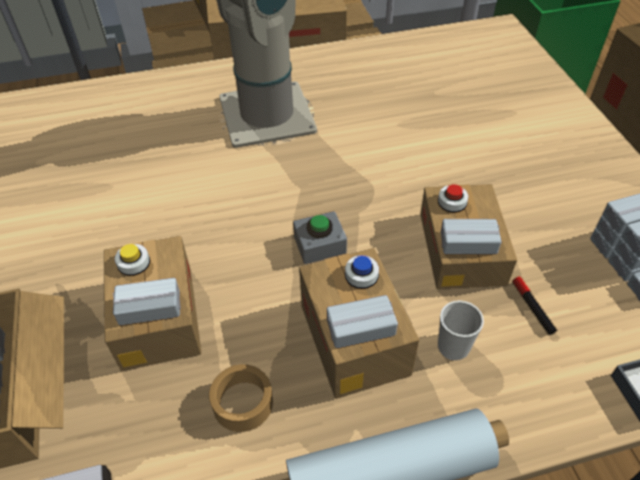

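View pics/top.png

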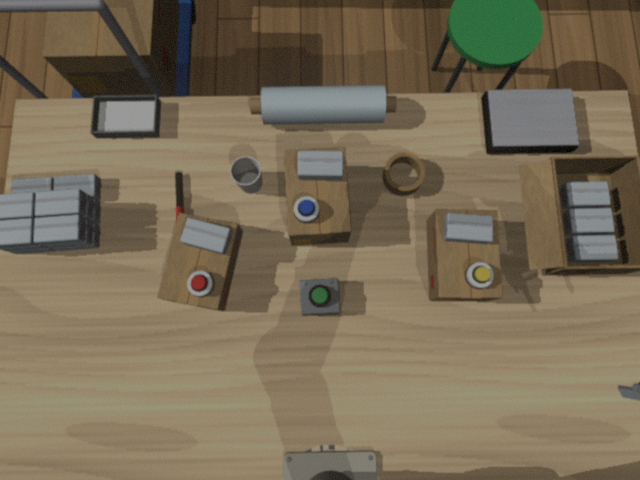

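```bash
python3 - <<'E'
from h import *
from scipy.spatial.transform import Rotation as R
print(R.from_quat(current_orientation()).as_matrix().round(3))
rois={'red':([.43,.23],[.52,.32],.08),'yellow':([.44,-.37],[.53,-.28],.1),'blue':([.58,0],[.66,.08],.12),'green':([.40,-.03],[.50,.06],.038)}
for n in ['scene','top']:
    p=read_camera(n)
    P=pts(p,p['range_z']>0)
    C=p['pixels'][p['range_z']>0].astype(int)
    for k,(a,b,h) in rois.items():
        m=((P[:,:2]>a)&(P[:,:2]<b)).all(1)&(P[:,2]>h+.028)
        sat=C.max(1)-C.min(1)
        m&=sat>60
        Q=P[m]; zt=np.percentile(Q[:,2],90); T=Q[Q[:,2]>zt-.005]
        print(n,k,len(T),'ztop',np.median(T[:,2]).round(4),((T.min(0)+T.max(0))/2).round(4),T.mean(0).round(4),np.ptp(T,0).round(3))
E
```

```text
[[ 0.     0.409 -0.913]
 [-0.    -0.913 -0.409]
 [-1.     0.    -0.   ]]
scene red 149 ztop 0.1177 [0.4747 0.2787 0.1176] [0.4752 0.2782 0.1177] [0.033 0.031 0.006]
scene yellow 212 ztop 0.1374 [ 0.4793 -0.3296  0.1378] [ 0.4802 -0.3298  0.1374] [0.033 0.029 0.007]
scene blue 213 ztop 0.1574 [0.6278 0.0427 0.1578] [0.6286 0.0431 0.1574] [0.032 0.029 0.007]
scene green 147 ztop 0.0755 [0.4471 0.018  0.0761] [0.4463 0.0187 0.0755] [0.032 0.031 0.007]
top red 147 ztop 0.1158 [0.4724 0.2802 0.1166] [0.4725 0.2794 0.1158] [0.028 0.029 0.008]
top yellow 155 ztop 0.135 [ 0.4792 -0.3286  0.136 ] [ 0.479  -0.3284  0.1352] [0.028 0.03  0.007]
top blue 110 ztop 0.1559 [0.6257 0.0445 0.1571] [0.6265 0.0438 0.1561] [0.028 0.028 0.008]Traceback (most recent call last):
  File "<stdin>", line 13, in <module>
    return _quantile_unchecked(
        a, q, axis, out, overwrite_input, method, keepdims, weights)
    return _ureduce(a,
                    func=_quantile_ureduce_func,
    ...<5 lines>...
                    overwrite_input=overwrite_input,
                    method=method)
    r = func(a, **kwargs)
    result = _quantile(arr,
                       quantiles=q,
    ...<2 lines>...
                       out=out,
                       weights=wgt)
    slices_having_nans = np.isnan(arr[-1, ...])
                                  ~~~^^^^^^^^^
IndexError: index -1 is out of bounds for axis 0 with size 0
```

The pictures show red at scene pixel (455,192), yellow (130,253), blue (362,266) and green (320,225). The scene and top views agree to about 2 mm. I'll close the fingers and start with red.

```bash
cat >> h.py <<'E'
from scipy.spatial.transform import Rotation as Rr
T={'red':(.4735,.2792,.116),'yellow':(.479,-.3290,.136),'blue':(.627,.0437,.156),'green':(.447,.018,.076)}
def quat(xy):
    a=np.arctan2(xy[1],xy[0]); x=np.array([0,0,-1.]); y=np.array([np.cos(a),np.sin(a),0])
    return Rr.from_matrix(np.stack([x,y,np.cross(x,y)],1)).as_quat()
def above(k,z=.26):
    x,y,_=T[k]; move_ptp([x,y,z],quat((x,y)))
def press(k,depth,fstop=12,clear=.015):
    x,y,z=T[k]
    servo_line([x,y,z+clear],v=.1); wait(.2)
    f0=np.array(current_ft_force()); zc=None; zt=z+clear; log=[]
    while zt>z-.022:
        zt-=.001; servo_line([x,y,zt],v=.02)
        f=(np.array(current_ft_force())-f0)[2]; za=current_tool_pos()[2]; log.append((round(zt,4),round(za,4),round(f,1)))
        if zc is None and abs(f)>1.5: zc=za
        if abs(f)>fstop or (zc and zc-za>=depth): break
    wait(.2); print(k,'contact',zc,'t',current_time()); print(log); print('pos',current_tool_pos(),'f',np.array(current_ft_force())-f0)
    servo_line([x,y,z+.04],v=.1)
    print('t',current_time())
E
python3 - <<'E'
from h import *
grasp(10)
x,y,z=current_tool_pos(); servo_line([x,y,.28])
above('red'); print(current_time(),current_tool_pos(),current_gripper_width())
press('red',.008)
p=read_camera('scene'); save(p,'r1')
P=pts(p,p['range_z']>0);
E
```

```text
6.3083 [0.47406475 0.2783606  0.25981611] 0.0004072105255846576
red contact 0.11517004385856122 t 14.15
[(0.13, np.float64(0.13), np.float64(1.2)), (0.129, np.float64(0.1289), np.float64(0.9)), (0.128, np.float64(0.1279), np.float64(0.4)), (0.127, np.float64(0.127), np.float64(1.1)), (0.126, np.float64(0.126), np.float64(0.4)), (0.125, np.float64(0.1249), np.float64(0.8)), (0.124, np.float64(0.1239), np.float64(0.2)), (0.123, np.float64(0.1229), np.float64(0.6)), (0.122, np.float64(0.1219), np.float64(0.1)), (0.121, np.float64(0.1209), np.float64(-0.0)), (0.12, np.float64(0.1199), np.float64(0.1)), (0.119, np.float64(0.1189), np.float64(1.2)), (0.118, np.float64(0.1179), np.float64(-0.1)), (0.117, np.float64(0.1169), np.float64(0.5)), (0.116, np.float64(0.116), np.float64(1.1)), (0.115, np.float64(0.1152), np.float64(4.0)), (0.114, np.float64(0.1141), np.float64(4.5)), (0.113, np.float64(0.113), np.float64(3.7)), (0.112, np.float64(0.1119), np.float64(3.9)), (0.111, np.float64(0.1109), np.float64(2.6)), (0.11, np.float64(0.1099), np.float64(2.7)), (0.109, np.float64(0.109), np.float64(3.2)), (0.108, np.float64(0.1079), np.float64(3.2)), (0.107, np.float64(0.1069), np.float64(2.4))]
pos [0.47356319 0.27931174 0.10696637] f [0.69958557 0.99017014 2.65564917]
t 14.7917
```

```bash
python3 - <<'E'
from h import *
servo_line([.4735,.2792,.26],v=.2)
above('yellow')
p=read_camera('scene'); save(p,'r1')
for d in cut_out(p,'cap_red')[:2]:
    P=pts(p,d['pixels']); print(d['score'],d['bbox'],np.median(P,0).round(4),np.percentile(P[:,2],90))
press('yellow',.008,clear=.008)
servo_line([.479,-.329,.26],v=.2)
print(current_time())
E
```

```text
0.58 [446.4, 187.2, 464.1, 199.8] [0.4756 0.2784 0.1082] 0.11027710383199917
yellow contact 0.1351906293695885 t 23.7417
[(0.143, np.float64(0.143), np.float64(-0.9)), (0.142, np.float64(0.1419), np.float64(-1.0)), (0.141, np.float64(0.1409), np.float64(-0.7)), (0.14, np.float64(0.1399), np.float64(-0.7)), (0.139, np.float64(0.1389), np.float64(-0.2)), (0.138, np.float64(0.1379), np.float64(-0.9)), (0.137, np.float64(0.1369), np.float64(-0.0)), (0.136, np.float64(0.1361), np.float64(-0.1)), (0.135, np.float64(0.1352), np.float64(2.3)), (0.134, np.float64(0.1341), np.float64(2.7)), (0.133, np.float64(0.133), np.float64(2.6)), (0.132, np.float64(0.1319), np.float64(2.4)), (0.131, np.float64(0.1309), np.float64(2.1)), (0.13, np.float64(0.1299), np.float64(2.5)), (0.129, np.float64(0.129), np.float64(2.1)), (0.128, np.float64(0.128), np.float64(2.2)), (0.127, np.float64(0.127), np.float64(1.5))]
pos [ 0.47911586 -0.32905037  0.12694105] f [2.18522991 1.02772452 1.78831502]
t 24.3833
24.95
```

View pics/r1.png

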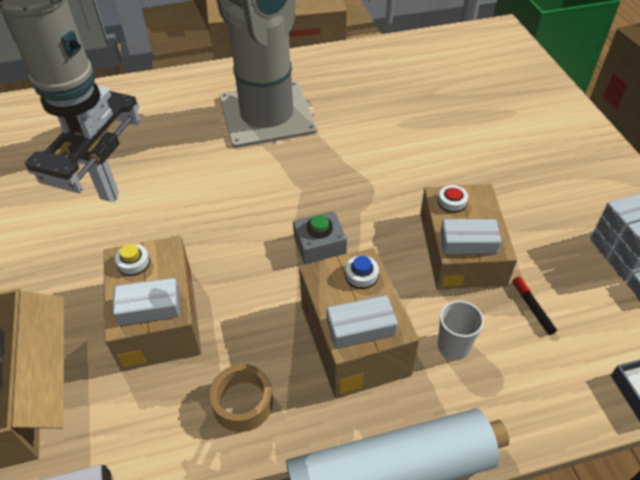

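The red cap at (454,195) is down, its depth height fell by about 8–9 mm, and its tag hasn't moved. Yellow behaved the same under force. Blue is next.

```bash
python3 - <<'E'
from h import *
above('blue')
p=read_camera('scene'); save(p,'y1')
d=cut_out(p,'cap_yellow')[:2]
for d in d:
    P=pts(p,d['pixels']); print(d['score'],d['bbox'],np.median(P,0).round(4),np.percentile(P[:,2],90))
press('blue',.008,clear=.008)
servo_line([.627,.0437,.26],v=.2)
above('green',.2)
p=read_camera('scene'); save(p,'b1')
for d in cut_out(p,'cap_blue')[:2]:
    P=pts(p,d['pixels']); print(d['score'],d['bbox'],np.median(P,0).round(4),np.percentile(P[:,2],90))
print(current_time())
E
```

```text
0.54 [123.8, 246.9, 139.4, 264.4] [ 0.48   -0.3296  0.1278] 0.1300528350577509
blue contact 0.1552731630841852 t 32.2917
[(0.163, np.float64(0.163), np.float64(0.2)), (0.162, np.float64(0.1619), np.float64(0.1)), (0.161, np.float64(0.1609), np.float64(-0.5)), (0.16, np.float64(0.1599), np.float64(-0.3)), (0.159, np.float64(0.1589), np.float64(-0.8)), (0.158, np.float64(0.1579), np.float64(-0.7)), (0.157, np.float64(0.1569), np.float64(-0.5)), (0.156, np.float64(0.1561), np.float64(-0.2)), (0.155, np.float64(0.1553), np.float64(2.7)), (0.154, np.float64(0.1541), np.float64(4.1)), (0.153, np.float64(0.1529), np.float64(2.2)), (0.152, np.float64(0.1519), np.float64(2.9)), (0.151, np.float64(0.1509), np.float64(2.4)), (0.15, np.float64(0.1499), np.float64(2.4)), (0.149, np.float64(0.149), np.float64(2.1)), (0.148, np.float64(0.148), np.float64(2.7)), (0.147, np.float64(0.147), np.float64(2.2))]
pos [0.62709886 0.04374255 0.14694568] f [1.89598358 1.12777077 1.01696651]
t 32.9333
0.63 [353.9, 259.7, 373.3, 271.2] [0.6288 0.0421 0.148 ] 0.14998744826425914
34.2917
```

View pics/b1.png

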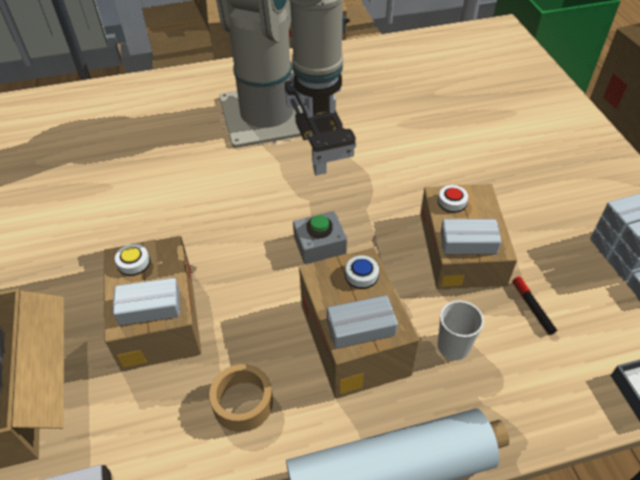

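All three caps are down: red (454,195), yellow (131,256), blue (362,268). Nothing else has moved. Now the green button.

```bash
python3 - <<'E'
from h import *
press('green',.006,fstop=8,clear=.008)
E
```

```text
green contact 0.07304275613408634 t 40.25
[(0.083, np.float64(0.083), np.float64(0.0)), (0.082, np.float64(0.0819), np.float64(-0.6)), (0.081, np.float64(0.0809), np.float64(0.1)), (0.08, np.float64(0.0799), np.float64(0.9)), (0.079, np.float64(0.0789), np.float64(0.4)), (0.078, np.float64(0.0779), np.float64(-0.1)), (0.077, np.float64(0.0769), np.float64(-0.0)), (0.076, np.float64(0.0759), np.float64(-0.1)), (0.075, np.float64(0.075), np.float64(0.7)), (0.074, np.float64(0.0741), np.float64(0.5)), (0.073, np.float64(0.073), np.float64(2.5)), (0.072, np.float64(0.072), np.float64(2.5)), (0.071, np.float64(0.071), np.float64(2.3)), (0.07, np.float64(0.07), np.float64(3.2)), (0.069, np.float64(0.069), np.float64(3.3)), (0.068, np.float64(0.068), np.float64(3.8)), (0.067, np.float64(0.067), np.float64(4.5))]
pos [0.44714107 0.01806179 0.06706004] f [0.21205117 0.43292621 4.63486112]
t 40.8917
```

```bash
python3 - <<'E'
from h import *
servo_line([.447,.018,.26],v=.2)
move_ptp([.30,-.45,.28],quat((.30,-.45))); wait(.3)
p=read_camera('scene'); save(p,'end')
P=pts(p,p['range_z']>0); C=p['pixels'][p['range_z']>0].astype(int); s=C.max(1)-C.min(1)
for k,(x,y,z) in T.items():
    m=(np.hypot(P[:,0]-x,P[:,1]-y)<.03)&(s>60)&(P[:,2]>z-.013)
    print(k,m.sum(),np.median(P[m],0).round(4),np.percentile(P[m][:,2],90).round(4))
print(current_time(),current_ft_force())
E
```

```text
red 151 [0.4744 0.2787 0.1082] 0.11
yellow 212 [ 0.4796 -0.3295  0.1277] 0.1299
blue 218 [0.6288 0.0433 0.1481] 0.1499
green 158 [0.4468 0.019  0.0754] 0.0775
43.8917 [ 0.14043804 -0.31567264  0.01584782]
```

View pics/end.png

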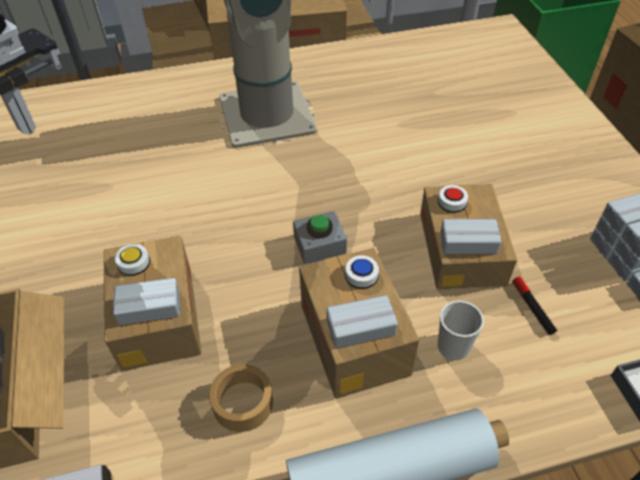

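The three caps are down, the green button at (320,225) is back at its starting height, and everything else is in place.

```bash
python3 -c "
from bench import *
sign_off()"
```

```text
the job is handed in; nothing more can be done
```

I pressed the red, yellow and blue caps in that order with the closed fingertips. I then pressed the green button briefly, moved the arm clear and handed the job in at about 44 s of the 67 s allowed. `sign_off()` gives no verdict, so the checks below are all I have to go on.

- **Caps:** fingertip travel after contact was 8–9 mm on each, against the 6 mm needed. The depth camera showed each cap top about 9 mm lower and staying down. Logged force stayed below 5 N.
- **Green button:** it went down about 7–8 mm, was held at least 0.2 s, and the last picture shows it back at its starting height. Force stayed below 5 N here too.
- **Everything else:** in the last picture the tags, foil packs, cup, tape roll and marker look unmoved, and the arm touches nothing. I measured positions only for the caps and the button, which stayed within 1–2 mm sideways; the other items I judged by eye.

The only disagreement was a 1–2 mm difference between the scene and top cameras, which is within their calibration. The first top-camera search for the green button by colour found nothing, so its position came from the scene camera, which the network's top-camera detection matched to about 2 mm.

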